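# Tighten the pipe clamp with the T-handle hex key

## Task

The pipe clamp on the stall table is loose: swing the dust cover off its screw, take the T-handle key with the hex bit out of the wooden block and feel its bit down into the recessed hex socket until it is fully home. Turn the screw clockwise, regripping the handle as needed, until it comes to its stop, then hold a firm, steady nip against the stop for a moment so that the clamp holds. Leave the key standing fully home in the screw with the cover still open, and do not disturb the other things lying about.

Things in the scene. Friction and masses are not known exactly. Their poses are not given: they have to be found in the camera images.
- clamp: pipe clamp of dark steel on a base plate 150 x 180 x 12 mm screwed to the table; origin on the table under the screw axis, z up. A bright tube (48 mm thick, 240 mm long) lies level in it along x, at y = +65 mm, 45 mm high; the collar round the tube is 58 mm long and rises to 81 mm. Highest part: the cover's pin
- cover_pivot (a point): pivot of the aluminium dust cover, at the top face of its plate (4 mm thick, 40 mm wide, round-ended, reaching 72 mm from the pivot, about 1 mm above the clamp's top); 50 mm from the screw axis along the clamp's +x; at cover angle 0 the plate runs from it straight over the screw
- cover_pin (a point): middle of the upright round pin (12 mm diameter, standing 32 mm proud of the cover plate; this point is 16 mm above the plate's top) by which the cover is pushed; 60 mm from the pivot
- cover (a joint): angle of the dust cover about its upright pivot: 0 = over the screw, positive = anticlockwise seen from above, its free end swinging away from the bright tube, stop at 1.9 rad; it stays where it is left (about 1 N at the pin); the socket is clear for the key above 0.9
- socket_floor (a point): centre of the floor of the hex socket in the clamp screw, on the screw's upright axis. The socket is 25.5 mm across flats and 20 mm deep, open upwards; its rim lies 5 mm below the top of the round collar around it (bore 43 mm, outside 54 mm). The key has about 0.12 rad of play each way in it. Frame z is up; frame x is square to a flat and turns with the screw
- screw (a joint): turn of the clamp screw, positive clockwise seen from above: it can turn from 0 to 5.0 rad, where it meets its stop (tight). It drags with about 0.08 N m, stays where it is left, and sinks 1.1 mm per rad with the clamp's cap
- screw_head (a joint): elastic twist of the screw's socket head against its thread under the torque of the key, positive clockwise, 0.5 rad per N m (0.1 rad = 0.2 N m): about 0.04 while the screw is turning freely, more when it is forced against its stop; springs back on release
- key_bar (a point): centre of the cross bar of the dark steel T-handle hex key (0.35 kg): bar 110 mm long (frame x), 14 mm wide (y), 18 mm high (z up). Below it a round shank 16 mm thick, then the hex bit, 24 mm across flats, 45 mm long, its last 7 mm a round cone ending 17 mm wide; one pair of flats is square to frame x. Bit tip 99 mm below this point. Starts upright in the wooden block
- key_tip (a point): centre of the flat end of the hex bit of that key, 99 mm below the middle of its bar
- spanner_bar (a point): centre of the cross bar (130 x 14 x 18 mm, 112 mm above its foot) of a T-handle box spanner with a plain round 27 mm tube in place of shank and hex bit; stands in the other hole of the block; bystander, leave alone
- flared_tube_mid (a point): half-way up a bright steel tube with a flared foot standing upright on the table: 150 mm high, 38 mm thick, foot 72 mm; bystander
- strap_hinge: black strap hinge lying flat, 36 x 175 mm (long along y of its frame), 6 mm thick, knuckle 18 mm high; origin at its underside; bystander
- big_bolt: rusty bolt lying on its side, 110 mm long (along y of its frame), head 36 mm high; origin on its underside; bystander
- keyblock: fixed wooden block 90 x 200 x 50 mm high with two round upright holes, 30.5 mm wide and 24 mm deep, at y = +55 and -55 mm; the hex key stands in one, the box spanner in the other, either way round; origin centre of its underside
Things that resemble listed ones, but are neither listed nor needed, are in the scene too. What is shaped like the part that bears key_bar but orange or red is not meant.

How it is judged:
By the outcome, as a careful person would: the job done as asked, in the order asked, and still so for the second after the job is handed in, with the robot touching nothing.
It also fails if it takes over 72 s, if anything falls off the work surface, if the arm or the gripper's body presses on something with over 40 N, if the wrist force passes 120 N, or if a joint passes its speed limit or range.

## Robot

A 7-joint arm with a two-finger parallel gripper is mounted at the origin on the work surface. World frame = base frame: x ahead of the robot, y to its left, z up, the work surface at z = 0. Lengths are in m, angles in rad, forces in N, time in s.
With the tool pointing down it reaches from about 0.425 to 1.025 m from the base axis. Payload 9.4 kg.
Tool frame: the origin (TCP) lies between the finger pads; the fingertips stand manip.nose_length ahead of it and the grasp point (between the pads) lies 5 mm behind it (manip.nose_length is the distance from the TCP to the fingertips, in m); z points along the fingers, y is the line along which they close (so a half turn about z gives the same grasp; the last joint's range is limited). The gripper opens to 85 mm and grips with 20 to 120 N. Pads are 22 mm wide; open, the fingers measure 114 mm over their backs; the gripper's body (76 mm by 85 mm) begins 54 mm behind the grasp point. The pads swing forward as they close: fully open they stand 13 mm farther back than shut.
Start: joints at [-1.355, 0.599, -0.003, 1.599, 0.002, 0.943, -0.08], TCP at [0.209, 0.694, 0.245] pointing down, gripper open.
Joint ranges: [-2.57, 2.57], [-0.35, 1.97], [-1.29, 1.29], [0.11, 2.56], [-1.05, 4.19], [0.11, 1.86], [-2.63, 2.63]. Speed limits (rad/s): [2.22, 2.22, 3.01, 3.01, 3.14, 3.14, 3.14].

## Interface

Orientations are given as a rotation vector (axis times angle).
In Python, from cell import telemetry, viewer, manip, models gives the robot as it stands.
- The arm moves only by the shell command python3 -m crank 'ROWS' [FORCE]. ROWS is JSON, a list of rows, each a list of 7 numbers: the opening, from 0 (shut) to 1 (fully open), then the shift along the tool's x, y, z in m, then the turn, a rotation vector about the tool's x, y, z in degrees. A call has 1 to 12 rows; each row is the pose to reach, as a shift and turn from the pose commanded when the call began, along the tool's axes at that moment; what a row does not reach only later rows make up. A row lasts 1/10 s, in which the tool goes at most 50 mm and 8.59 degrees, less where a joint would pass 70% of its speed; a pose out of reach is approached as far as the arm can. A call with a gripper value outside its range is refused whole. The fingers move at their own pace and stop on an object; FORCE is the grip in N (left out, the last holds). Time passes only in rows, so rows that repeat a pose let the fingers close. It gives the time, the measured TCP pose, the force, the opening and the grip force at its end, in the units of the state.
- telemetry.state(): the state, without advancing time (a new reading comes with each control period).
- viewer.grab_frame(name): name is "scene" or "top" or "wrist"; returns a dict with "img" (420x560x3 uint8, blue, green, red), "K" (3x3 intrinsics, pixels), "extrinsics" (4x4, takes a point from camera to world coordinates). Camera axes: x right, y down, z forward; pixel columns grow to the right and rows downward; lengths in m; the calibration is good to about 2 mm. The wrist camera is an equidistant fisheye: a pixel r from the principal point sees the ray r / f radians off the axis. A picture is of the moment at which its call begins. There is no depth.
- manip.hand_in(): hands the job in; it is judged then, once.
Trained networks look in the newest picture that a camera, given by its name, has taken for a name from the list of things; names that differ only in an ending like _2 or _b are one class to them, and where a whole thing is asked for, a point or a joint stands for the part that bears it (a point fixed in the world has none). Each returns a list of dicts, best first, with "confidence" (0 to 1); they miss things now and then, are a little off and sometimes report something else, mostly with a low value. They report only what shows in the picture. A call takes as long as a camera call. They do not tell look-alikes from the thing itself.
- models.outline_of(camera, name): "mask" (420x560 bool, what is visible of it) and "bbox" ([left, top, width, height] in pixels, round what is visible of it).
The state is a dict: "clock": time; "qpos": joint angles; "joint_velocities": joint speeds; "joint_torque": joint torques, N m; "tool_pos": TCP position; "ee_rot": TCP orientation; "ft_force": force on the tool from outside, world axes, zero at the start; "wrist_torque": the same for the moment, N m; "gripper_width": opening from 0.0 (shut) to 1.0 (fully open); "finger_force": force on a finger pad.
Only numpy, scipy, OpenCV 4.12 (cv2) and the standard library are available. Lean on these libraries where they do the work, as an engineer would, in place of code of your own. Each camera call takes 0.05 s, during which the arm holds its last target. There are 200 camera calls.

## Working session

There is one attempt and no reset: what is moved stays moved. The work goes in short steps, Python scripts to look and compute and a shell command to move; the robot and the scene stay as the last step left them, time stands still between calls to the robot, and variables do not carry over. Pictures are saved under pics/ and viewed, at most 10 in all, crops included, and the job is handed in when it is done.

```bash
mkdir -p pics; ls; cat > h.py <<'E'
import numpy as np, cv2
from scipy.spatial.transform import Rotation as R
from cell import telemetry, viewer, manip, models
def st(): return telemetry.state()
def ray(f,cam,u,v):
    K=f["K"];E=np.array(f["extrinsics"]);x=(u-K[0][2])/K[0][0];y=(v-K[1][2])/K[1][1]
    if cam=="wrist":
        r=np.hypot(x,y);d=np.array([x/r*np.sin(r),y/r*np.sin(r),np.cos(r)]) if r>0 else np.array([0,0,1.])
    else: d=np.array([x,y,1.])
    return E[:3,3],E[:3,:3]@d
def at(f,cam,u,v,z):
    o,d=ray(f,cam,u,v);return o+d*(z-o[2])/d[2]
def proj(f,cam,p):
    E=np.array(f["extrinsics"]);K=f["K"];c=E[:3,:3].T@(np.array(p)-E[:3,3])
    if cam=="wrist":
        r=np.hypot(c[0],c[1]);t=np.arctan2(r,c[2]);x,y=c[0]/r*t,c[1]/r*t
    else: x,y=c[0]/c[2],c[1]/c[2]
    return np.array([K[0][0]*x+K[0][2],K[1][1]*y+K[1][2]])
E
cat > a.py <<'E'
from h import *
s=st();print({k:np.round(v,3) for k,v in s.items()},manip.nose_length)
for c in ["scene","top"]:
    f=viewer.grab_frame(c);cv2.imwrite(f"pics/{c}0.png",f["img"]);print(c,np.round(f["extrinsics"],3).tolist(),np.round(f["K"],1).tolist())
    for n in ["clamp","cover","cover_pin","key_bar","spanner_bar","flared_tube_mid","strap_hinge","big_bolt","keyblock"]:
        print(n,[(round(o["confidence"],2),o["bbox"]) for o in models.outline_of(c,n)][:3])
E
python3 a.py
```

```text
pics
{'clock': np.float64(0.0), 'qpos': array([-1.355,  0.6  , -0.003,  1.6  ,  0.002,  0.943, -0.08 ]), 'joint_velocities': array([-0.001, -0.   ,  0.   ,  0.   , -0.001, -0.   ,  0.002]), 'joint_torque': array([-0.0000e+00, -7.7646e+01,  1.5650e+00, -2.5801e+01,  1.2000e-02,
        9.0000e-03, -0.0000e+00]), 'tool_pos': array([0.209, 0.694, 0.244]), 'ee_rot': array([-4.580e-01, -3.108e+00,  2.000e-03]), 'ft_force': array([ 1.387, -0.024, -0.649]), 'wrist_torque': array([ 0.057,  0.023, -0.012]), 'finger_force': np.float64(0.0), 'gripper_width': np.float64(1.002)} 0.014
scene [[-0.439, 0.472, -0.765, 1.384], [0.899, 0.219, -0.38, 0.304], [-0.011, -0.854, -0.52, 0.733], [0.0, 0.0, 0.0, 1.0]] [[460.2, 0.0, 284.0], [0.0, 460.2, 206.6], [0.0, 0.0, 1.0]]
clamp [(0.95, [387.1, 239.2, 96.4, 81.7])]
cover []
cover_pin [(0.6, [407.0, 238.9, 20.9, 29.5])]
key_bar [(0.92, [195.6, 176.0, 39.5, 33.5]), (0.66, [118.2, 204.1, 48.5, 39.9])]
spanner_bar [(0.92, [224.0, 182.9, 29.8, 42.7])]
flared_tube_mid [(0.7, [296.2, 197.1, 26.1, 58.7]), (0.44, [386.9, 238.6, 94.0, 80.6])]
strap_hinge [(0.56, [1
[... 238 characters left out ...]
, -0.997, 1.227], [0.0, 0.0, 0.0, 1.0]] [[435.7, 0.0, 285.9], [0.0, 435.7, 214.3], [0.0, 0.0, 1.0]]
clamp [(0.93, [122.0, 177.3, 69.3, 88.3])]
cover [(0.81, [155.6, 201.2, 23.5, 29.8]), (0.25, [221.0, 128.0, 40.4, 20.0])]
cover_pin [(0.82, [159.9, 200.2, 16.4, 33.9])]
key_bar [(0.89, [376.2, 204.5, 22.6, 38.9]), (0.84, [391.5, 269.3, 18.4, 43.8]), (0.69, [411.4, 144.9, 32.3, 33.8])]
spanner_bar [(0.93, [333.4, 183.1, 16.5, 54.4])]
flared_tube_mid [(0.88, [259.8, 213.3, 26.1, 20.4]), (0.73, [321.5, 195.5, 82.2, 55.3])]
strap_hinge [(0.74, [308.8, 135.6, 58.4, 18.7])]
big_bolt [(0.83, [224.0, 126.9, 39.0, 21.3])]
keyblock [(0.62, [159.1, 202.1, 17.9, 29.2]), (0.57, [318.9, 193.5, 83.4, 57.0])]
```

```bash
python3 - <<'E'
import cv2
a=cv2.imread("pics/scene0.png");b=cv2.imread("pics/top0.png")
a=cv2.resize(a[160:340,100:500],(800,360),interpolation=3)
cv2.imwrite("pics/s1.png",a)
cv2.imwrite("pics/t1.png",cv2.resize(b[110:320,100:450],(800,480),interpolation=3))
E
```

```text
(no output)
```

View pics/s1.png

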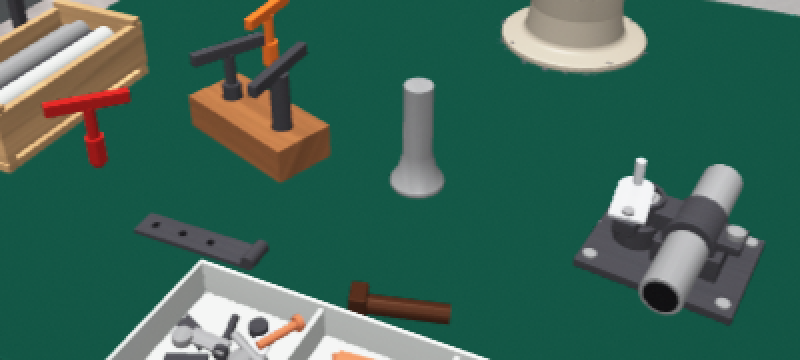

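View pics/t1.png

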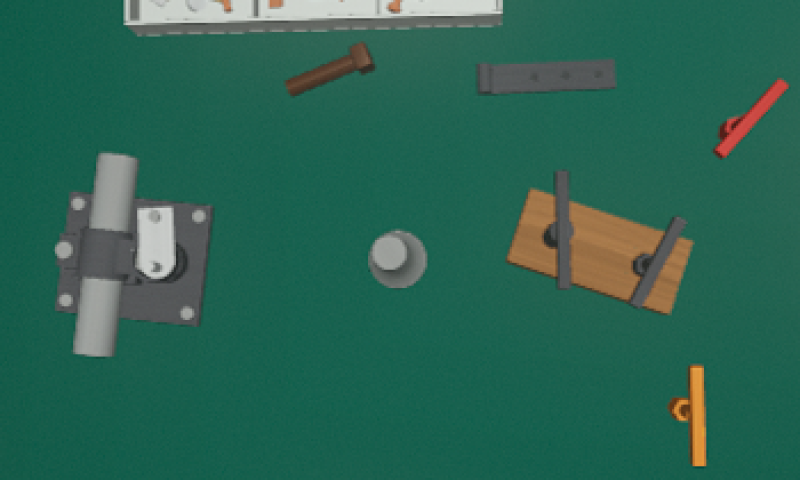

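The top view shows the clamp at left (tube at about (105,255), pivot (154,215), pin (157,268) in the crop). The block is at right with two dark T-handles. The left one (563,230), with the longer bar and thick tube, is the spanner. The right one (660,262) is the hex key. The red and orange T's are decoys. The scene view agrees: hex shank on the left handle, thick tube on the right.

```bash
cat > b.py <<'E'
from h import *
F={c:viewer.grab_frame(c) for c in ["scene","top"]}
def rect(c,n,z,k=0,box=None):
    m=models.outline_of(c,n)
    for o in m:
        if box is None or abs(o["bbox"][0]-box[0])<12:
            pts=np.argwhere(o["mask"])[:,::-1].astype(np.float32)
            w=np.array([at(F[c],c,u,v,z)[:2] for u,v in pts],np.float32)
            (cx,cy),(a,b),t=cv2.minAreaRect(w)
            if a<b: a,b,t=b,a,t+90
            print(n,"ctr",round(cx,4),round(cy,4),"size",round(a,3),round(b,3),"long-axis deg",round((t+90)%180-90,1));break
for n,z,b in [("key_bar",.134,(376,)),("spanner_bar",.147,None),("keyblock",.05,(318,)),("clamp",.012,None),("flared_tube_mid",.15,(259,)),("big_bolt",.02,None),("strap_hinge",.006,None)]: rect("top",n,z,0,b)
def tri(p,q):
    (o1,d1),(o2,d2)=ray(F["scene"],"scene",*p),ray(F["top"],"top",*q)
    A=sum(np.eye(3)-np.outer(d,d)/(d@d) for d in(d1,d2));B=sum((np.eye(3)-np.outer(d,d)/(d@d))@o for o,d in((o1,d1),(o2,d2)))
    x=np.linalg.solve(A,B);return x
# key bar ends(scene crop x2, off 100,160 ; top crop x2.2857 off 100,110)
s=lambda x,y:(100+x/2,160+y/2); t=lambda x,y:(100+x/2.2857,110+y/2.2857)
print("key ends",tri(s(193,60),t(637,302)),tri(s(265,41),t(681,222)))
print("bolt pivot",tri(s(629,210),t(154,215)),"pin top",tri(s(641,161),t(157,268)))
for n in ["pivot","pintop"]: pass
print("pin mid-base top cam z=.09:",at(F["top"],"top",*t(157,268),.09),at(F["top"],"top",*t(154,215),.07))
print("tube ends",at(F["top"],"top",*t(117,153),.069),at(F["top"],"top",*t(95,355),.069))
E
python3 b.py
```

```text
key_bar ctr 0.4718 -0.36 size 0.108 0.032 long-axis deg -28.2
spanner_bar ctr 0.5058 -0.2585 size 0.124 0.027 long-axis deg -1.6
keyblock ctr 0.4856 -0.315 size 0.203 0.096 long-axis deg 70.5
clamp ctr 0.4925 0.2543 size 0.252 0.188 long-axis deg -7.3
flared_tube_mid ctr 0.4778 -0.0845 size 0.057 0.057 long-axis deg 89.0
big_bolt ctr 0.7128 0.0041 size 0.111 0.037 long-axis deg -64.5
strap_hinge ctr 0.7058 -0.262 size 0.175 0.041 long-axis deg 89.7
key ends [ 0.44887383 -0.38915251  0.09109633] [ 0.48733931 -0.34563689  0.16288245]
bolt pivot [0.53537842 0.20276016 0.0856937 ] pin top [0.47159984 0.19576161 0.10848806]
pin mid-base top cam z=.09: [0.4739382  0.19608076 0.09      ] [0.53746085 0.2058494  0.07      ]
tube ends [0.61238503 0.25060629 0.069     ] [0.37451794 0.27556801 0.069     ]
```

```bash
cat >> h.py <<'E'
def axes():
    s=st();M=R.from_rotvec(s["ee_rot"]).as_matrix();return s,M
def yawy(M): return np.degrees(np.arctan2(M[1,1],M[0,1]))
def go(x,y,z,yaw=None):
    """shift+turn in tool axes to reach x,y,z with tool z down and tool y at yaw deg (mod 180)"""
    s,M=axes();d=M.T@(np.array([x,y,z])-s["tool_pos"])
    if yaw is None: yaw=yawy(M)
    dy=(yaw-yawy(M)+90)%180-90; a=np.radians(yawy(M)+dy)
    Y=np.array([np.cos(a),np.sin(a),0]);Z=np.array([0,0,-1.]);X=np.cross(Y,Z)
    r=R.from_matrix(M.T@np.column_stack([X,Y,Z])).as_rotvec(degrees=True)
    print("go",np.round(d,4).tolist(),np.round(r,1).tolist(),"| yaw now",round(yawy(M),1),"q7",round(s["qpos"][6],2))
def snap(name,*boxes):
    f=viewer.grab_frame("wrist");cv2.imwrite(f"pics/{name}.png",f["img"]);return f
E
python3 -c "
from h import *
go(.45,.2,.30,90)
go(.45,.2,.30,0)
f=viewer.grab_frame('wrist');E=f['extrinsics'];s,M=axes();print(np.round(M.T@(E[:3,3]-s['tool_pos']),3),np.round(M.T@E[:3,:3],2),f['K'])"
```

```text
go [-0.3731, -0.4036, -0.0547] [-0.0, 0.0, -16.8] | yaw now 73.2 q7 -0.08
go [-0.3731, -0.4036, -0.0547] [-0.0, 0.0, 73.2] | yaw now 73.2 q7 -0.08
[ 0.074 -0.    -0.129] [[-0.   -0.96 -0.29]
 [ 1.   -0.   -0.  ]
 [ 0.   -0.29  0.96]] [[325.1922621    0.         273.25933949]
 [  0.         325.1922621  209.80179711]
 [  0.           0.           1.        ]]
```

```bash
python3 -m crank '[[1,-0.373,-0.404,-0.055,0,0,-16.8],[1,-0.373,-0.404,-0.055,0,0,-16.8],[1,-0.373,-0.404,-0.055,0,0,-16.8],[0.5,-0.373,-0.404,-0.055,0,0,-16.8],[0.5,-0.373,-0.404,-0.055,0,0,-16.8],[0.5,-0.373,-0.404,-0.055,0,0,-16.8],[0.3,-0.373,-0.404,-0.055,0,0,-16.8],[0.3,-0.373,-0.404,-0.055,0,0,-16.8],[0.3,-0.373,-0.404,-0.055,0,0,-16.8],[0.3,-0.373,-0.404,-0.055,0,0,-16.8],[0.3,-0.373,-0.404,-0.055,0,0,-16.8],[0.3,-0.373,-0.404,-0.055,0,0,-16.8]]'
python3 - <<'E'
from h import *
go(.46,.2,.25,90)
f=snap("w1")
for n in ["clamp","cover","cover_pin","socket_floor"]: print(n,[(round(o["confidence"],2),np.round(o["bbox"])) for o in models.outline_of("wrist",n)][:3])
for nm,p in dict(piv=(.5365,.2035,.08),pin=(.473,.196,.108),screw=(.486,.209,.07)).items(): print(nm,proj(f,"wrist",p))
E
```

```text
clock: 2.7
tool_pos: [0.4525, 0.1935, 0.3012]
ee_rot: [0.014, 3.139, -0.002]
ft_force: [-0.4, 0.8, -0.0]
gripper_width: 0.303
finger_force: 0.0
go [-0.0073, 0.0067, 0.0512] [-0.1, 0.1, -0.5] | yaw now 89.5 q7 1.04
clamp [(0.62, array([265., 192.,  36.,  70.]))]
cover [(0.84, array([264., 193.,  37.,  65.]))]
cover_pin []
socket_floor [(0.62, array([288., 193.,  17.,  29.]))]
piv [283.27713571 251.28256695]
pin [276.78194757 206.36861132]
screw [287.82009048 207.73049654]
```

View pics/w1.png

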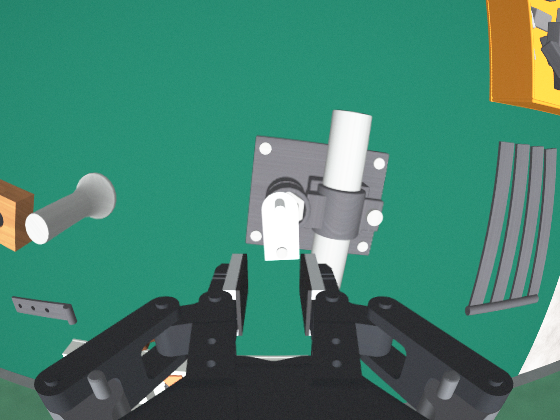

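The wrist view shows the cover over the screw, with the pin near (278,204) and the pivot at (281,252). Both are within about 3 px of my estimates. I'll lower the fingers around the pin.

```bash
python3 -c "
from h import *
go(.473,.196,.10,90)"; python3 -m crank '[[0.35,-0.02,0.0025,0.05,0,0,0],[0.35,-0.02,0.0025,0.1,0,0,0],[0.35,-0.02,0.0025,0.14,0,0,0],[0.35,-0.02,0.0025,0.17,0,0,0],[0.35,-0.02,0.0025,0.19,0,0,0],[0.35,-0.02,0.0025,0.2,0,0,0],[0.35,-0.02,0.0025,0.2,0,0,0],[0.1,-0.02,0.0025,0.2,0,0,0],[0.1,-0.02,0.0025,0.2,0,0,0],[0.1,-0.02,0.0025,0.2,0,0,0]]' 20
python3 - <<'E'
from h import *
f=snap("w2");s,M=axes();print(s["tool_pos"],s["ft_force"],s["finger_force"],s["gripper_width"])
E
```

```text
go [-0.0238, -0.0052, 0.2002] [0.0, -0.0, 0.1] | yaw now 90.1 q7 1.03
clock: 3.95
tool_pos: [0.4699, 0.2026, 0.1012]
ee_rot: [-0.001, 3.141, 0.001]
ft_force: [-1.4, 0.6, -1.9]
gripper_width: 0.126
finger_force: 21.9
[0.4699122  0.2025916  0.10111157] [-1.19426689  0.37571168  0.55112035] 22.038544714450836 0.12995728884142882
```

View pics/w2.png

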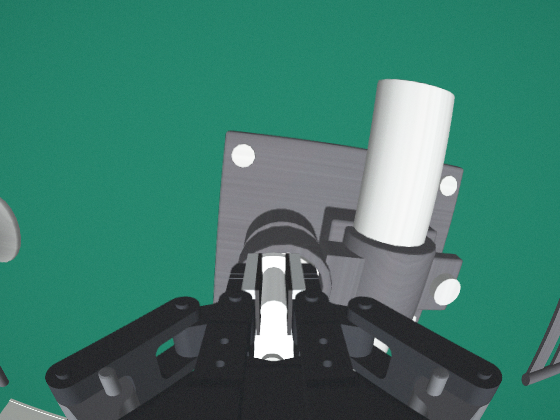

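The pin is gripped (opening 0.13, about 11 mm). I'll swing the cover about its pivot in an arc.

```bash
python3 -m crank '[[0.1,-0.0004,-0.0073,0,0,0,-5],[0.1,-0.0018,-0.0145,0,0,0,-10],[0.1,-0.004,-0.0215,0,0,0,-15],[0.1,-0.007,-0.0282,0,0,0,-20],[0.1,-0.0109,-0.0344,0,0,0,-25],[0.1,-0.0154,-0.0401,0,0,0,-30],[0.1,-0.0206,-0.0453,0,0,0,-36],[0.1,-0.0264,-0.0497,0,0,0,-42],[0.1,-0.0328,-0.0535,0,0,0,-48],[0.1,-0.0395,-0.0564,0,0,0,-54],[0.1,-0.0445,-0.058,0,0,0,-57],[0.1,-0.0496,-0.0591,0,0,0,-60]]'
python3 -m crank '[[0.1,0,0,0,0,0,0],[0.4,0,0,0,0,0,0],[0.4,0,0,0,0,0,0],[0.4,0,0,0,0,0,0],[0.4,0,0,-0.05,0,0,0],[0.4,0,0,-0.1,0,0,0],[0.4,0,0,-0.15,0,0,0],[0.4,0,0,-0.17,0,0,0]]'
python3 -c "
from h import *
go(.44,.208,.27,90)"
```

```text
clock: 5.2
tool_pos: [0.5179, 0.1391, 0.1009]
ee_rot: [1.568, -2.716, 0.005]
ft_force: [-4.0, -8.1, 8.7]
gripper_width: 0.132
finger_force: 22.9
clock: 6.0
tool_pos: [0.5207, 0.1444, 0.275]
ee_rot: [-1.569, 2.714, -0.002]
ft_force: [1.0, 0.6, -1.4]
gripper_width: 0.396
finger_force: 0.0
go [-0.0149, 0.1017, 0.0047] [-0.1, 0.4, 60.1] | yaw now 150.1 q7 2.0
```

```bash
python3 -c "
from h import *
go(.470,.209,.22,90)"; python3 -m crank '[[0.6,0.02,0.03,0.01,0,0,8],[0.6,0.02,0.06,0.03,0,0,16],[0.8,0.0177,0.076,0.053,0,0,24],[0.8,0.0177,0.076,0.053,0,0,32],[1,0.0177,0.076,0.053,0,0,40],[1,0.0177,0.076,0.053,0,0,48],[1,0.0177,0.076,0.053,0,0,60],[1,0.0177,0.076,0.053,0,0,60],[1,0.0177,0.076,0.053,0,0,60]]'
python3 - <<'E'
from h import *
f=snap("w3");s,M=axes();print(s["tool_pos"],yawy(M))
print(proj(f,"wrist",(.486,.209,.07)))
cv2.imwrite("pics/w3c.png",cv2.resize(f["img"][110:310,160:420],(780,600),interpolation=3))
for n in ["cover","cover_pin","socket_floor","screw"]: print(n,[(round(o["confidence"],2),np.round(o["bbox"])) for o in models.outline_of("wrist",n)][:3])
E
```

```text
go [-0.0305, 0.0764, 0.0548] [-0.1, 0.4, 60.1] | yaw now 150.1 q7 2.0
clock: 6.9
tool_pos: [0.4447, 0.1663, 0.2174]
ee_rot: [-0.001, 3.141, 0.0]
ft_force: [0.1, 0.3, -0.5]
gripper_width: 1.002
finger_force: 0.0
[0.44470249 0.16624675 0.21741751] 90.167310052637
[320.05356941 242.26472735]
cover [(0.58, array([297., 227.,  45.,  41.])), (0.25, array([239., 265.,  86.,  47.]))]
cover_pin [(0.84, array([236., 265.,  92.,  49.]))]
socket_floor [(0.84, array([296., 222.,  45.,  43.]))]
screw [(0.6, array([298., 223.,  45.,  41.]))]
```

View pics/w3c.png

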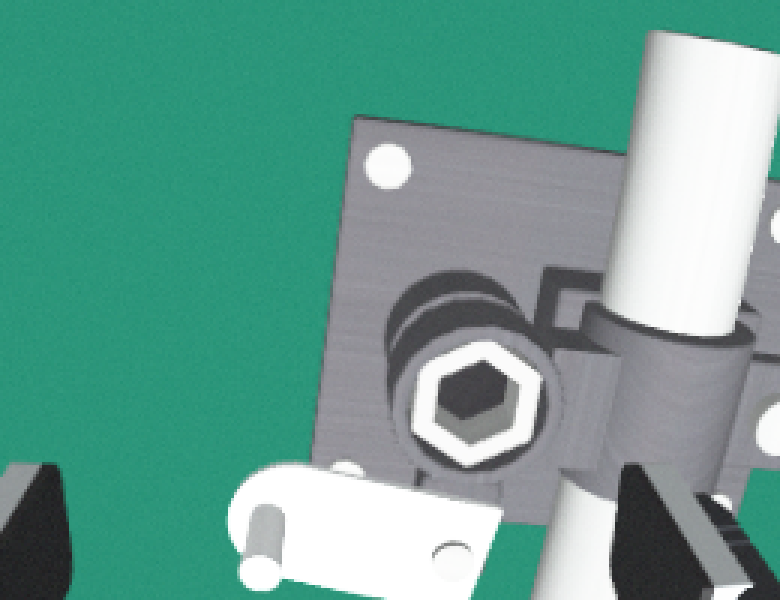

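The crop shows the cover swung well clear (pin at (265,545)). The open hex socket is centred near (477,403), which is (319,244) in the full frame, against a predicted (320,242). I'll take a second view for triangulation on the way to the key.

```bash
python3 - <<'E'
from h import *
f=viewer.grab_frame("wrist");np.savez("v1.npz",img=f["img"],K=f["K"],E=f["extrinsics"])
E
python3 -m crank '[[1,-0.005,-0.03,-0.03,0,0,0],[1,-0.005,-0.06,-0.06,0,0,0],[1,-0.005,-0.086,-0.083,0,0,0],[1,-0.005,-0.086,-0.083,0,0,0]]'
python3 - <<'E'
from h import *
f=viewer.grab_frame("wrist");np.savez("v2.npz",img=f["img"],K=f["K"],E=f["extrinsics"])
for n in ["socket_floor"]: print(n,[(round(o["confidence"],2),np.round(o["bbox"],1)) for o in models.outline_of("wrist",n)][:3])
# white hex in both views
out=[]
for fn,c in (("v1.npz",None),("v2.npz",None)):
    d=np.load(fn);g={"K":d["K"],"extrinsics":d["E"]};p=proj(g,"wrist",(.486,.209,.066))
    y0,x0=int(p[1])-30,int(p[0])-30
    im=d["img"][y0:y0+60,x0:x0+60];m=(im.min(2)>215).astype(np.uint8)
    n,l,s,ct=cv2.connectedComponentsWithStats(m)
    # component nearest the center
    best=min(range(1,n),key=lambda i:np.hypot(*(ct[i]-30)) if s[i,4]>30 else 99)
    cs,_=cv2.findContours((l==best).astype(np.uint8),cv2.RETR_EXTERNAL,cv2.CHAIN_APPROX_NONE)
    c=cs[0][:,0,:]+np.array([x0,y0]);mm=cv2.moments(c.astype(np.float32));cc=(mm["m10"]/mm["m00"],mm["m01"]/mm["m00"])
    hull=cv2.convexHull(c.astype(np.float32));ar=s[best]
    print(fn,"pred",p,"stat",ar,"ctr",cc,len(hull)); out.append((g,cc,c))
A=0;B=0
for g,cc,c in out:
    o,d=ray(g,"wrist",*cc);P=np.eye(3)-np.outer(d,d)/(d@d);A=A+P;B=B+P@o
x=np.linalg.solve(A,B);print("socket rim centre",x)
for g,cc,c in out:
    w=np.array([at(g,"wrist",u,v,x[2])[:2] for u,v in c])-at(g,"wrist",*cc,x[2])[:2]
    r=np.hypot(*w.T);a=np.arctan2(w[:,1],w[:,0])
    ph=np.angle((r-r.mean())@np.exp(6j*a))/6
    print("mean r",r.mean(),r.min(),r.max(),"corner dir deg mod60",np.degrees(ph)%60,"ctr",at(g,"wrist",*cc,x[2]), at(g,"wrist",*cc,.066))
E
```

```text
clock: 7.6
tool_pos: [0.4509, 0.0766, 0.3029]
ee_rot: [0.006, 3.137, -0.0]
ft_force: [0.1, 0.7, 0.3]
gripper_width: 1.001
finger_force: 0.0
socket_floor [(0.86, array([365.3, 190.9,  31. ,  35.2]))]
v1.npz pred [319.99161138 240.72369029] stat [  9  14  43  41 692] ctr (318.76370967741934, 243.68185483870968) 21
v2.npz pred [382.61252127 206.88283371] stat [ 16  17  31  33 404] ctr (382.7442693409742, 208.7922636103152) 22
socket rim centre [0.48641531 0.20706651 0.072301  ]
mean r 0.019230708609747457 0.017704843303781498 0.021356431316130818 corner dir deg mod60 53.487247206630364 ctr [0.48633222 0.20702373 0.072301  ] [0.48900203 0.20798651 0.066     ]
mean r 0.019052081833062208 0.01753345580523817 0.021081364901814763 corner dir deg mod60 53.843095177821624 ctr [0.4864944 0.2071166 0.072301 ] [0.48843544 0.20940959 0.066     ]
```

```bash
python3 -m crank '[[1,-0.024,-0.437,0.033,0,0,28],[1,-0.024,-0.437,0.033,0,0,28],[1,-0.024,-0.437,0.033,0,0,28],[1,-0.024,-0.437,0.033,0,0,28],[1,-0.024,-0.437,0.033,0,0,28],[1,-0.024,-0.437,0.033,0,0,28],[1,-0.024,-0.437,0.033,0,0,28],[1,-0.024,-0.437,0.033,0,0,28],[1,-0.024,-0.437,0.033,0,0,28],[1,-0.024,-0.437,0.033,0,0,28],[1,-0.024,-0.437,0.033,0,0,28],[1,-0.024,-0.437,0.033,0,0,28]]'
python3 - <<'E'
from h import *
f=snap("w4");s,M=axes();print(s["tool_pos"],yawy(M),s["qpos"][6])
for o in models.outline_of("wrist","key_bar"):
    pts=np.argwhere(o["mask"])[:,::-1];w=np.array([at(f,"wrist",u,v,.134)[:2] for u,v in pts],np.float32);(c,sz,t)=cv2.minAreaRect(w)
    print(round(o["confidence"],2),np.round(o["bbox"]),np.round(c,4),np.round(sz,3),t)
cv2.imwrite("pics/w4c.png",cv2.resize(f["img"][80:330,110:440],(792,600),interpolation=3))
E
```

```text
clock: 8.9
tool_pos: [0.4745, -0.3551, 0.2664]
ee_rot: [-0.755, -3.048, -0.002]
ft_force: [-0.3, 0.3, 1.6]
gripper_width: 1.0
finger_force: 0.0
[ 0.47455901 -0.35515841  0.26676297] 62.18169300546362 1.6749160749615368
0.87 [104.  17.  72.  99.] [ 0.3105 -0.3923] [0.036 0.102] 89.77413940429688
0.81 [247. 137.  22. 131.] [ 0.4696 -0.3666] [0.021 0.11 ] 61.36341094970703
0.62 [233. 306.  26.  52.] [ 0.5787 -0.4444] [0.022 0.066] 58.38867950439453
```

View pics/w4c.png

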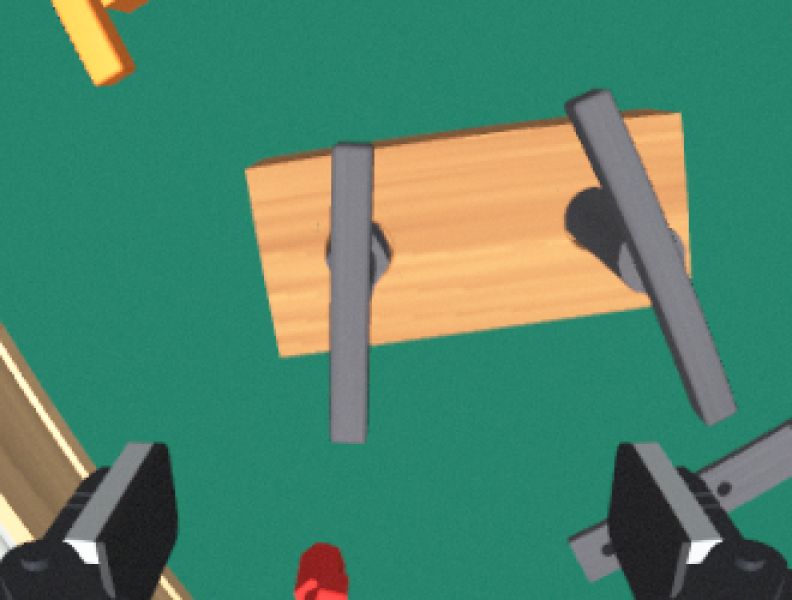

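The crop shows the hex key in the left hole: bar from (352,145) to (349,443), with hex bit corners visible at about (385,255). The spanner is on the right, more than 70 mm clear.

```bash
python3 - <<'E'
from h import *
f=viewer.grab_frame("wrist");c=lambda x,y:at(f,"wrist",110+x/2.4,80+y/2.4,.134)
a,b=c(351,146),c(348.5,443);m=(a+b)/2;d=a-b;y=np.degrees(np.arctan2(d[1],d[0]));print(m,np.linalg.norm(d),"bar yaw",y)
L=c(331,295);Rr=c(370,295);print("width",np.linalg.norm(L-Rr),(L+Rr)/2)
go(m[0],m[1],.131,y-90)
E
```

```text
[ 0.46943348 -0.37004092  0.134     ] 0.10925199729232841 bar yaw 150.78479827718866
width 0.013630237370613136 [ 0.46721021 -0.36829922  0.134     ]
go [-0.0023, -0.0152, 0.1363] [0.0, -0.0, 1.4] | yaw now 62.2 q7 1.68
```

```bash
python3 -m crank '[[0.5,-0.002,-0.015,0.04,0,0,1.4],[0.5,-0.002,-0.015,0.08,0,0,1.4],[0.5,-0.002,-0.015,0.11,0,0,1.4],[0.5,-0.002,-0.015,0.125,0,0,1.4],[0.5,-0.002,-0.015,0.134,0,0,1.4],[0.5,-0.002,-0.015,0.134,0,0,1.4],[0.5,-0.002,-0.015,0.134,0,0,1.4],[0,-0.002,-0.015,0.134,0,0,1.4],[0,-0.002,-0.015,0.134,0,0,1.4],[0,-0.002,-0.015,0.134,0,0,1.4],[0,-0.002,-0.015,0.134,0,0,1.4],[0,-0.002,-0.015,0.134,0,0,1.4]]' 110
python3 - <<'E'
from h import *
f=snap("w5");s,M=axes();print(s["tool_pos"],yawy(M),s["qpos"][6],s["ft_force"],s["gripper_width"])
E
```

```text
clock: 10.25
tool_pos: [0.4695, -0.3716, 0.1347]
ee_rot: [0.796, 3.037, -0.001]
ft_force: [-0.6, 0.6, 6.2]
gripper_width: 0.127
finger_force: 108.1
[ 0.46948499 -0.37159499  0.13469904] 60.63017490466402 1.695674006143828 [-0.28147087  1.53907677  7.45508217] 0.12920253477182
```

View pics/w5.png

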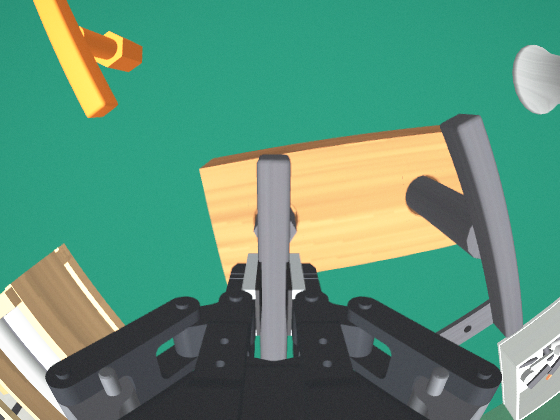

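```bash
python3 -m crank '[[0,0,0,-0.015,0,0,0],[0,0,0,-0.03,0,0,0],[0,0,0,-0.06,0,0,0],[0,0,0,-0.1,0,0,0],[0,0,0,-0.14,0,0,0],[0,0,0,-0.165,0,0,0],[0,0,0,-0.165,0,0,0]]'
python3 - <<'E'
from h import *
s,M=axes();print(s["tool_pos"],s["ft_force"],s["wrist_torque"],s["gripper_width"])
go(.4865,.207,.30,113.6)
E
```

```text
clock: 11.0
tool_pos: [0.4697, -0.3724, 0.3024]
ee_rot: [0.795, 3.033, -0.003]
ft_force: [0.3, 1.2, -2.8]
gripper_width: 0.127
finger_force: 108.5
[ 0.46970935 -0.37238561  0.30236915] [ 0.32974135  1.22651386 -2.7662269 ] [-0.02950223 -0.03632231  0.05376773] 0.1268356235969636
go [0.2697, 0.5131, 0.0003] [-0.2, 0.3, -53.0] | yaw now 60.6 q7 1.68
```

```bash
python3 -m crank '[[0,0.02,0.04,0,0,0,-4],[0,0.04,0.08,0,0,0,-8],[0,0.065,0.123,0,0,0,-12],[0,0.088,0.167,0,0,0,-17],[0,0.111,0.211,0,0,0,-22],[0,0.134,0.255,0,0,0,-27],[0,0.157,0.299,0,0,0,-32],[0,0.18,0.343,0,0,0,-37],[0,0.203,0.386,0,0,0,-42],[0,0.226,0.43,0,0,0,-47],[0,0.25,0.475,0,0,0,-51],[0,0.265,0.505,0,0,0,-53]]'
python3 -m crank '[[0,0.005,0.008,0,0,0,0],[0,0.005,0.008,0,0,0,0],[0,0.005,0.008,0,0,0,0]]'
python3 - <<'E'
from h import *
s,M=axes();print(s["tool_pos"],s["ft_force"],s["wrist_torque"],s["gripper_width"])
go(.4865,.207,.19,113.6)
f=snap("w6")
E
```

```text
clock: 12.2
tool_pos: [0.4842, 0.202, 0.2973]
ee_rot: [0.651, -3.072, -0.002]
ft_force: [1.2, -0.4, -2.7]
gripper_width: 0.126
finger_force: 108.5
clock: 12.5
tool_pos: [0.4773, 0.2025, 0.2975]
ee_rot: [0.641, -3.074, 0.002]
ft_force: [0.2, -0.1, -3.1]
gripper_width: 0.127
finger_force: 108.6
[0.47730374 0.20253013 0.29751832] [ 0.18722136 -0.13998912 -3.14600494] [-0.06391892 -0.02297876  0.02482676] 0.12668140977568762
go [-0.0104, 0.0005, 0.1075] [-0.0, -0.1, -0.0] | yaw now 113.6 q7 1.33
```

```bash
python3 -m crank '[[0,-0.0104,0.0005,0.03,0,0,0],[0,-0.0104,0.0005,0.06,0,0,0],[0,-0.0104,0.0005,0.085,0,0,0],[0,-0.0104,0.0005,0.1,0,0,0],[0,-0.0104,0.0005,0.105,0,0,0],[0,-0.0104,0.0005,0.105,0,0,0]]'
python3 - <<'E'
from h import *
s,M=axes();print(s["tool_pos"],s["ft_force"],s["wrist_torque"],s["gripper_width"])
go(.4865,.207,.185,113.6)
f=viewer.grab_frame("scene");g=viewer.grab_frame("top");w=snap("w7")
a=cv2.resize(f["img"][195:325,380:490],(508,600),interpolation=3)
b=cv2.resize(w["img"][120:400,150:430],(290,600),interpolation=3) if 0 else cv2.resize(w["img"][140:340,220:320],(290,580),interpolation=3)
b=cv2.copyMakeBorder(b,0,20,0,0,0)
cv2.imwrite("pics/c7.png",np.hstack([a,b]))
E
```

```text
clock: 13.15
tool_pos: [0.4872, 0.2075, 0.1929]
ee_rot: [0.64, -3.075, 0.001]
ft_force: [-0.2, -0.2, -3.1]
gripper_width: 0.125
finger_force: 108.5
[0.48721578 0.20746067 0.19294029] [-0.21872268 -0.21355769 -3.09368624] [-0.02506537  0.02377846  0.00747372] 0.12540958432786986
go [0.0008, -0.0001, 0.0079] [-0.0, -0.1, -0.1] | yaw now 113.5 q7 1.26
```

View pics/c7.png

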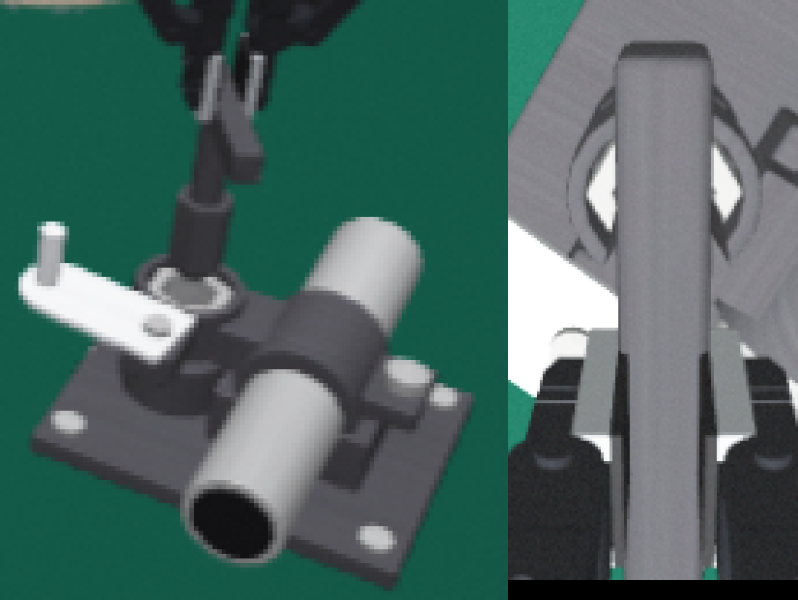

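The wrist view shows the hex corners symmetric on either side of the bar, so the sideways position and phase are right. The scene view shows the bit just above the socket. I'll feel downwards.

```bash
python3 -m crank '[[0,0.0005,0,0.006,0,0,0],[0,0.0005,0,0.011,0,0,0],[0,0.0005,0,0.015,0,0,0],[0,0.0005,0,0.018,0,0,0],[0,0.0005,0,0.018,0,0,0]]'
python3 - <<'E'
from h import *
s,M=axes();print(s["tool_pos"],s["ft_force"],s["wrist_torque"]); print("tool F",M.T@s["ft_force"])
E
```

```text
clock: 13.8
tool_pos: [0.4867, 0.2082, 0.1749]
ee_rot: [0.643, -3.075, 0.0]
ft_force: [0.3, -0.2, -2.2]
gripper_width: 0.123
finger_force: 115.7
[0.48671048 0.20824345 0.17490416] [ 0.34099522 -0.19458954 -2.23696963] [-0.18588613 -0.2776331  -0.07585746]
tool F [-0.23489478 -0.31433692  2.2370053 ]
```

```bash
python3 -m crank '[[0,0,0,0.002,0,0,0],[0,0,0,0.004,0,0,0],[0,0,0,0.006,0,0,0],[0,0,0,0.006,0,0,0]]'
python3 - <<'E'
from h import *
s,M=axes();print(s["tool_pos"],s["ft_force"],s["wrist_torque"]); print("tool F",M.T@s["ft_force"],M.T@s["wrist_torque"])
E
```

```text
clock: 14.2
tool_pos: [0.4866, 0.2082, 0.169]
ee_rot: [0.643, -3.075, 0.0]
ft_force: [1.8, -0.1, -3.3]
gripper_width: 0.127
finger_force: 115.7
[0.48664664 0.20816945 0.16899586] [ 1.83057574 -0.09052805 -3.27960673] [-0.35673179 -0.44529561  0.3368501 ]
tool F [-1.64139673 -0.8155848   3.2795825 ] [ 0.50531568 -0.26513533 -0.33670917]
```

```bash
python3 -m crank '[[0,-0.0005,-0.0003,0,0,0,-2],[0,-0.0005,-0.0003,0.002,0,0,-3],[0,-0.0005,-0.0003,0.004,0,0,-3],[0,-0.0005,-0.0003,0.004,0,0,-3]]'
python3 - <<'E'
from h import *
s,M=axes();print(s["tool_pos"],s["ft_force"],s["wrist_torque"]); print("tool F",M.T@s["ft_force"],M.T@s["wrist_torque"])
E
```

```text
clock: 14.6
tool_pos: [0.4868, 0.2083, 0.1649]
ee_rot: [0.723, -3.056, -0.0]
ft_force: [-1.3, 1.7, -3.4]
gripper_width: 0.122
finger_force: 115.8
[0.48677593 0.2082942  0.16490372] [-1.31861071  1.74545987 -3.42157025] [0.11097896 0.06581705 0.59637821]
tool F [0.39361308 2.15048645 3.42242372] [-0.12820273  0.00924355 -0.59648454]
```

```bash
python3 -m crank '[[0,0,0,0,0,0,2],[0,0,0,0,0,0,4],[0,0,0,0,0,0,4]]'
python3 - <<'E'
from h import *
s,M=axes();print(s["tool_pos"],s["ft_force"],s["wrist_torque"]); print(yawy(M),"tool F",M.T@s["ft_force"],M.T@s["wrist_torque"])
E
```

```text
clock: 14.9
tool_pos: [0.4869, 0.2083, 0.1653]
ee_rot: [0.613, -3.081, 0.0]
ft_force: [-1.5, 1.2, -2.6]
gripper_width: 0.127
finger_force: 116.3
[0.48692755 0.208294   0.1652874 ] [-1.46517297  1.21651327 -2.56718579] [0.06007578 0.23236468 0.56503886]
112.51990891833812 tool F [0.88668341 1.68544355 2.5671291 ] [-0.14430767  0.19152101 -0.56512508]
```

```bash
python3 -m crank '[[0,0,0,0,0,0,2],[0,0,0,0,0,0,4],[0,0,0,0,0,0,4]]'
python3 - <<'E'
from h import *
s,M=axes();print(s["tool_pos"],s["ft_force"],s["wrist_torque"]); print(yawy(M),"tool F",M.T@s["ft_force"],M.T@s["wrist_torque"])
E
```

```text
clock: 15.2
tool_pos: [0.4872, 0.2083, 0.1654]
ee_rot: [-0.505, 3.1, -0.0]
ft_force: [-0.5, -1.3, -2.6]
gripper_width: 0.126
finger_force: 117.6
[0.48720438 0.20825382 0.16536037] [-0.45962115 -1.33295876 -2.58899218] [-0.23534685 -0.10728653 -0.16975249]
108.51979946485181 tool F [ 0.8596628  -1.11729199  2.5891214 ] [ 0.25726652 -0.02693436  0.16971425]
```

```bash
python3 -m crank '[[0,0,0,0.002,0,0,0],[0,0,0,0.004,0,0,0],[0,0,0,0.005,0,0,0],[0,0,0,0.006,0,0,0],[0,0,0,0.006,0,0,0]]'
python3 - <<'E'
from h import *
s,M=axes();print(s["tool_pos"],s["ft_force"],s["wrist_torque"]); print(yawy(M),"tool F",M.T@s["ft_force"],M.T@s["wrist_torque"])
E
```

```text
clock: 15.7
tool_pos: [0.4881, 0.2088, 0.1599]
ee_rot: [-0.508, 3.098, 0.001]
ft_force: [-5.5, -4.8, 10.9]
gripper_width: 0.126
finger_force: 129.8
[0.48811444 0.20882606 0.15992728] [-5.49165327 -4.82082994 10.86333527] [-0.61361931  0.80326881 -0.13404981]
108.63240265057686 tool F [  6.71944321  -2.80985588 -10.87954516] [0.32512104 0.95716995 0.13364425]
```

```bash
python3 -m crank '[[0,0.0007,0,0,0,0,8],[0,0.0007,0,0,0,0,16],[0,0.0007,0,0,0,0,24],[0,0.0007,0,0,0,0,32],[0,0.0007,0,0.0003,0,0,40],[0,0.0007,0,0.0003,0,0,48],[0,0.0007,0,0.0003,0,0,48]]'
python3 - <<'E'
from h import *
s,M=axes();print(s["tool_pos"],s["ft_force"],s["wrist_torque"]); print(yawy(M),"tool F",M.T@s["ft_force"],M.T@s["wrist_torque"])
E
```

```text
clock: 16.4
tool_pos: [0.4867, 0.2075, 0.1594]
ee_rot: [0.804, 3.036, -0.001]
ft_force: [2.0, -3.0, 4.9]
gripper_width: 0.124
finger_force: 131.9
[0.48673998 0.20753914 0.15935689] [ 2.04871312 -3.0333922   4.91499649] [-1.46503801  0.44282703  0.09865414]
60.33767404540265 tool F [-3.28533727 -1.62420533 -4.91165962] [ 1.49212594 -0.34027529 -0.09968812]
```

```bash
python3 -m crank '[[0,0,0,0.0002,0,0,8],[0,0,0,0.0004,0,0,16],[0,0,0,0.0006,0,0,24],[0,0,0,0.0008,0,0,32],[0,0,0,0.001,0,0,40],[0,0,0,0.0012,0,0,48],[0,0,0,0.0014,0,0,56],[0,0,0,0.0016,0,0,64],[0,0,0,0.0018,0,0,72],[0,0,0,0.002,0,0,80],[0,0,0,0.0022,0,0,88],[0,0,0,0.0022,0,0,96]]'
cat > c.py <<'E'
from h import *
s,M=axes();print(s["tool_pos"].round(4),s["ft_force"].round(1),s["wrist_torque"].round(3)); print("yaw",yawy(M).round(1),"q7",s["qpos"][6].round(2),"tool F",(M.T@s["ft_force"]).round(1),(M.T@s["wrist_torque"]).round(2),"w",s["gripper_width"].round(3))
E
python3 c.py
```

```text
clock: 17.6
tool_pos: [0.4863, 0.2082, 0.1575]
ee_rot: [-2.794, -1.434, -0.001]
ft_force: [-3.4, -0.6, 10.3]
gripper_width: 0.124
finger_force: 132.8
[0.4863 0.2082 0.1575] [-3.4 -0.6 10.3] [-0.376  0.579  0.118]Traceback (most recent call last):
  File "c.py", line 2, in <module>
    s,M=axes();print(s["tool_pos"].round(4),s["ft_force"].round(1),s["wrist_torque"].round(3)); print("yaw",yawy(M).round(1),"q7",s["qpos"][6].round(2),"tool F",(M.T@s["ft_force"]).round(1),(M.T@s["wrist_torque"]).round(2),"w",s["gripper_width"].round(3))
                                                                                                                                                                                                                                   ^^^^^^^^^^^^^^^^^^^^^^^^
AttributeError: 'float' object has no attribute 'round'
```

```bash
sed -i 's/,"w",.*$/)/' c.py; python3 -m crank '[[0,0,0,0.0002,0,0,8],[0,0,0,0.0004,0,0,16],[0,0,0,0.0006,0,0,24],[0,0,0,0.0007,0,0,32],[0,0,0,0.0008,0,0,40],[0,0,0,0.0008,0,0,44],[0,0,0,0.0008,0,0,44]]'; python3 c.py
```

```text
clock: 18.3
tool_pos: [0.4866, 0.2088, 0.1566]
ee_rot: [-3.127, -0.288, -0.001]
ft_force: [-3.4, 0.2, 13.0]
gripper_width: 0.126
finger_force: 133.1
[0.4866 0.2088 0.1566] [-3.4  0.2 13. ] [-0.071  0.598  0.116]
yaw -79.5 q7 -1.15 tool F [ -3.3  -0.8 -13. ] [ 0.04 -0.6  -0.12]
```

```bash
python3 -m crank '[[0.5,0,0,0,0,0,0],[0.5,0,0,0,0,0,0],[0.5,0,0,0,0,0,0],[0.5,0,0,-0.015,0,0,0],[0.5,0,0,-0.035,0,0,0],[0.5,0,0,-0.035,0,0,-8.5],[0.5,0,0,-0.035,0,0,-17],[0.5,0,0,-0.035,0,0,-25.5],[0.5,0,0,-0.035,0,0,-34],[0.5,0,0,-0.035,0,0,-42.5],[0.5,0,0,-0.035,0,0,-51],[0.5,0,0,-0.035,0,0,-59.5]]'; python3 -m crank '[[0.5,0,0,0,0,0,-8.5],[0.5,0,0,0,0,0,-17],[0.5,0,0,0,0,0,-25.5],[0.5,0,0,0,0,0,-34],[0.5,0,0,0,0,0,-42.5],[0.5,0,0,0,0,0,-51],[0.5,0,0,0,0,0,-59.5],[0.5,0,0,0,0,0,-68],[0.5,0,0,0,0,0,-76.5],[0.5,0,0,0,0,0,-85],[0.5,0,0,0,0,0,-93.5],[0.5,0,0,0,0,0,-102]]';python3 - <<'E'
from h import *
import runpy;runpy.run_path("c.py")
go(.4866,.2085,.157,100.5)
f=snap("w8")
cv2.imwrite("pics/w8c.png",cv2.resize(f["img"][120:400,130:430],(600,560),interpolation=3))
E
```

```text
clock: 19.5
tool_pos: [0.4865, 0.2081, 0.191]
ee_rot: [2.566, 1.813, 0.0]
ft_force: [-0.0, -0.0, -0.4]
gripper_width: 0.502
finger_force: 0.0
clock: 20.7
tool_pos: [0.4865, 0.208, 0.191]
ee_rot: [0.206, 3.135, 0.0]
ft_force: [-0.2, -0.6, 0.4]
gripper_width: 0.5
finger_force: 0.0
[0.4865 0.208  0.191 ] [-0.2 -0.6  0.4] [ 0.023 -0.059  0.03 ]
yaw 82.5 q7 0.89 tool F [ 0.1 -0.6 -0.4] [-0.03 -0.06 -0.03]
go [0.0, 0.0005, 0.034] [0.0, 0.0, -18.0] | yaw now 82.5 q7 0.89
```

View pics/w8c.png

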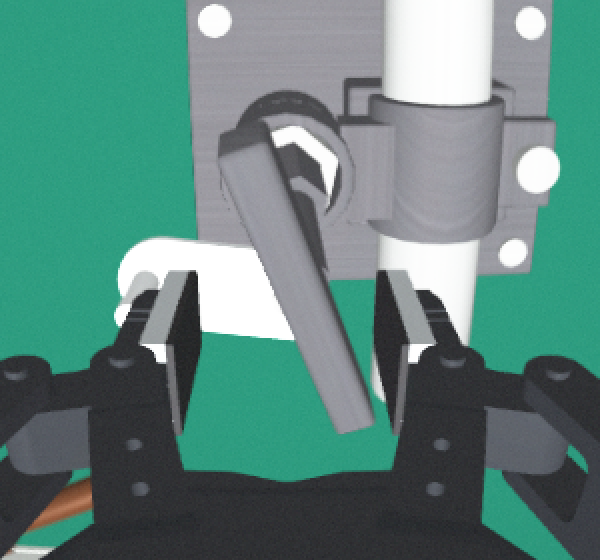

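The key stands upright in the socket and the cover is still open (pin at about (135,290)). I'll align, descend and regrip.

```bash
python3 -m crank '[[0.5,0,0.0005,0,0,0,-8.5],[0.5,0,0.0005,0,0,0,-18],[0.5,0,0.0005,0,0,0,-18],[0.5,0,0.0005,0.015,0,0,-18],[0.5,0,0.0005,0.028,0,0,-18],[0.5,0,0.0005,0.034,0,0,-18],[0.5,0,0.0005,0.034,0,0,-18],[0,0,0.0005,0.034,0,0,-18],[0,0,0.0005,0.034,0,0,-18],[0,0,0.0005,0.034,0,0,-18],[0,0,0.0005,0.034,0,0,-18],[0,0,0.0005,0.034,0,0,-18]]' 110; python3 c.py
```

```text
clock: 21.95
tool_pos: [0.4869, 0.2087, 0.1576]
ee_rot: [-0.277, 3.128, 0.001]
ft_force: [-0.1, -1.5, 7.0]
gripper_width: 0.13
finger_force: 108.6
[0.4869 0.2087 0.1576] [-0.1 -1.5  7. ] [-0.297  0.111 -0.001]
yaw 100.1 q7 1.11 tool F [ 0.3 -1.4 -7. ] [0.27 0.16 0.  ]
```

```bash
python3 -m crank '[[0,0,0,0.0002,0,0,8],[0,0,0,0.0004,0,0,16],[0,0,0,0.0006,0,0,24],[0,0,0,0.0008,0,0,32],[0,0,0,0.001,0,0,40],[0,0,0,0.0012,0,0,48],[0,0,0,0.0014,0,0,56],[0,0,0,0.0016,0,0,64],[0,0,0,0.0017,0,0,72],[0,0,0,0.0018,0,0,80],[0,0,0,0.0018,0,0,80]]'; python3 c.py
```

```text
clock: 23.05
tool_pos: [0.4872, 0.2087, 0.1561]
ee_rot: [1.804, 2.571, 0.002]
ft_force: [-0.0, -2.5, 11.2]
gripper_width: 0.131
finger_force: 109.3
[0.4872 0.2087 0.1561] [-0.  -2.5 11.2] [-0.708  0.131  0.367]
yaw 19.9 q7 0.12 tool F [ -2.4  -0.9 -11.2] [ 0.36 -0.62 -0.37]
```

```bash
python3 -m crank '[[0,0,0,0,0,0,2],[0,0,0,0,0,0,4],[0,0,0,0,0,0,6],[0,0,0,0,0,0,6]]'; python3 c.py
```

```text
clock: 23.45
tool_pos: [0.4873, 0.2086, 0.1561]
ee_rot: [1.931, 2.477, 0.002]
ft_force: [-0.2, -1.7, 9.5]
gripper_width: 0.128
finger_force: 109.3
[0.4873 0.2086 0.1561] [-0.2 -1.7  9.5] [-0.671  0.158  0.534]
yaw 14.1 q7 0.05 tool F [-1.6 -0.5 -9.5] [ 0.32 -0.61 -0.54]
```

```bash
python3 -m crank '[[0,0,0,0,0,0,3],[0,0,0,0,0,0,6],[0,0,0,0,0,0,9],[0,0,0,0,0,0,12],[0,0,0,0,0,0,15],[0,0,0,0,0,0,15],[0,0,0,0,0,0,15]]' 120; python3 c.py
```

```text
clock: 24.15
tool_pos: [0.4874, 0.2088, 0.1561]
ee_rot: [2.235, 2.207, 0.003]
ft_force: [-1.3, -0.6, 10.1]
gripper_width: 0.127
finger_force: 119.8
[0.4874 0.2088 0.1561] [-1.3 -0.6 10.1] [-0.645  0.052  1.047]
yaw -0.7 q7 -0.12 tool F [ -0.6  -1.3 -10.1] [ 0.04 -0.64 -1.05]
```

```bash
python3 -m crank '[[0,0,0,0,0,0,0],[0,0,0,0,0,0,0],[0,0,0,0,0,0,0],[0,0,0,0,0,0,0],[0,0,0,0,0,0,0],[0,0,0,0,0,0,0],[0,0,0,0,0,0,0],[0,0,0,0,0,0,0],[0,0,0,0,0,0,0],[0,0,0,0,0,0,0],[0,0,0,0,0,0,0],[0,0,0,0,0,0,0]]'; python3 c.py; python3 -m crank '[[0,0,0,0,0,0,0],[0,0,0,0,0,0,0],[0,0,0,0,0,0,0],[0,0,0,0,0,0,0],[0,0,0,0,0,0,0],[0,0,0,0,0,0,0],[0,0,0,0,0,0,0],[0,0,0,0,0,0,0]]';python3 c.py
```

```text
clock: 25.35
tool_pos: [0.4874, 0.2088, 0.1561]
ee_rot: [2.235, 2.207, 0.003]
ft_force: [0.4, -0.4, 10.4]
gripper_width: 0.129
finger_force: 119.7
[0.4874 0.2088 0.1561] [ 0.4 -0.4 10.4] [-0.565  0.017  1.076]
yaw -0.7 q7 -0.12 tool F [ -0.4   0.5 -10.4] [ 0.01 -0.56 -1.08]
clock: 26.15
tool_pos: [0.4874, 0.2088, 0.1561]
ee_rot: [2.235, 2.207, 0.003]
ft_force: [-0.2, -1.0, 10.3]
gripper_width: 0.127
finger_force: 119.7
[0.4874 0.2088 0.1561] [-0.2 -1.  10.3] [-0.628  0.062  0.979]
yaw -0.7 q7 -0.12 tool F [ -1.   -0.2 -10.3] [ 0.05 -0.63 -0.98]
```

Steady at about 1.0 N m against the stop for 2 s. I'll relax the twist, release and rise.

```bash
python3 -m crank '[[0,0,0,0,0,0,-6],[0,0,0,0,0,0,-12],[0,0,0,0,0,0,-18],[0,0,0,0,0,0,-24],[0,0,0,0,0,0,-29],[0,0,0,0,0,0,-29]]'; python3 c.py; python3 -m crank '[[0.5,0,0,0,0,0,-29],[0.5,0,0,0,0,0,0],[0.5,0,0,0,0,0,0]]' >/dev/null; python3 c.py
```

```text
clock: 26.75
tool_pos: [0.4871, 0.2086, 0.1562]
ee_rot: [1.612, 2.696, 0.003]
ft_force: [-1.4, -0.5, 9.5]
gripper_width: 0.127
finger_force: 119.3
[0.4871 0.2086 0.1562] [-1.4 -0.5  9.5] [-0.583  0.323 -0.08 ]
yaw 28.3 q7 0.23 tool F [ 0.2 -1.4 -9.5] [ 0.56 -0.36  0.08]
[0.4866 0.2086 0.1553] [-0.7  0.4  0.1] [-0.042  0.02   0.018]
yaw 27.9 q7 0.22 tool F [ 0.7 -0.5 -0.1] [ 0.04 -0.03 -0.02]
```

I mistyped one row there: a short 8.6° back-turn while the fingers opened. That was probably inside the socket play. To be safe I'll regrip and repeat the nip, then release cleanly.

```bash
python3 -m crank '[[0,0,0,0,0,0,0],[0,0,0,0,0,0,0],[0,0,0,0,0,0,0],[0,0,0,0,0,0,0],[0,0,0,0,0,0,3],[0,0,0,0,0,0,6],[0,0,0,0,0,0,9],[0,0,0,0,0,0,12],[0,0,0,0,0,0,15],[0,0,0,0,0,0,18],[0,0,0,0,0,0,18]]' 120; python3 c.py; python3 -m crank '[[0,0,0,0,0,0,3],[0,0,0,0,0,0,6],[0,0,0,0,0,0,8],[0,0,0,0,0,0,10],[0,0,0,0,0,0,10],[0,0,0,0,0,0,10]]'; python3 c.py
```

```text
clock: 28.15
tool_pos: [0.4871, 0.2089, 0.1556]
ee_rot: [2.015, 2.409, 0.001]
ft_force: [-0.9, 1.2, 7.5]
gripper_width: 0.127
finger_force: 129.3
[0.4871 0.2089 0.1556] [-0.9  1.2  7.5] [-0.141  0.182  0.918]
yaw 10.2 q7 0.01 tool F [ 1.4 -0.6 -7.5] [ 0.2  -0.11 -0.92]
clock: 28.75
tool_pos: [0.4872, 0.2089, 0.1556]
ee_rot: [2.214, 2.227, 0.002]
ft_force: [-0.8, 0.2, 6.4]
gripper_width: 0.12
finger_force: 129.7
[0.4872 0.2089 0.1556] [-0.8  0.2  6.4] [-0.313 -0.124  1.026]
yaw 0.3 q7 -0.11 tool F [ 0.2 -0.8 -6.4] [-0.12 -0.31 -1.03]
```

```bash
python3 -m crank '[[0,0,0,0,0,0,0],[0,0,0,0,0,0,0],[0,0,0,0,0,0,0],[0,0,0,0,0,0,0],[0,0,0,0,0,0,0]]'; python3 - <<'E'
import runpy;runpy.run_path("c.py")
from h import *
f=viewer.grab_frame("wrist");s,M=axes()
cv2.imwrite("pics/w9c.png",cv2.resize(f["img"][140:360,190:360],(464,600),interpolation=3))
E
```

```text
clock: 29.25
tool_pos: [0.4872, 0.2088, 0.1556]
ee_rot: [2.214, 2.227, 0.002]
ft_force: [0.2, -0.4, 6.3]
gripper_width: 0.127
finger_force: 129.7
[0.4872 0.2088 0.1556] [ 0.2 -0.4  6.3] [-0.294 -0.249  0.938]
yaw 0.3 q7 -0.11 tool F [-0.4  0.2 -6.3] [-0.25 -0.29 -0.94]
```

View pics/w9c.png

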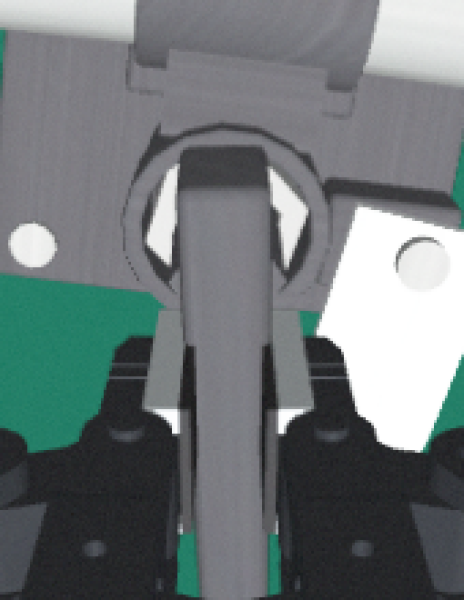

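The key bar sits between the pads, yawed a few degrees. The grip slipped slightly at about 1 N m, which explains the flattened torque. I'll hold, then relax.

```bash
python3 -m crank '[[0,0,0,0,0,0,0],[0,0,0,0,0,0,0],[0,0,0,0,0,0,0],[0,0,0,0,0,0,0],[0,0,0,0,0,0,0],[0,0,0,0,0,0,0],[0,0,0,0,0,0,0],[0,0,0,0,0,0,0],[0,0,0,0,0,0,0],[0,0,0,0,0,0,0]]'>/dev/null; python3 c.py; python3 -m crank '[[0,0,0,0,0,0,-6],[0,0,0,0,0,0,-12],[0,0,0,0,0,0,-18],[0,0,0,0,0,0,-22],[0,0,0,0,0,0,-22]]'>/dev/null; python3 c.py
```

```text
[0.4872 0.2089 0.1556] [0.1 0.8 6.4] [-0.25  -0.115  0.968]
yaw 0.3 q7 -0.11 tool F [ 0.8  0.1 -6.4] [-0.11 -0.25 -0.97]
[0.4868 0.2085 0.1559] [-3.3 -0.6 12.1] [-0.199  0.366  0.403]
yaw 22.3 q7 0.15 tool F [  0.7  -3.3 -12.1] [ 0.41 -0.04 -0.4 ]
```

```bash
python3 -m crank '[[0,0,0,0,0,0,-5],[0,0,0,0,0,0,-10],[0,0,0,0,0,0,-10]]'>/dev/null; python3 c.py; python3 -m crank '[[0.4,0,0,0,0,0,0],[0.4,0,0,0,0,0,0],[0.4,0,0,0,0,0,0],[0.4,0,0,-0.005,0,0,0],[0.4,0,0,-0.02,0,0,0],[0.6,0,0,-0.04,0,0,0],[0.6,0,0,-0.07,0,0,0],[0.6,0,0,-0.07,0,0,0]]'; python3 - <<'E'
import runpy;runpy.run_path("c.py")
from h import *
f=viewer.grab_frame("wrist");g=viewer.grab_frame("scene")
a=cv2.resize(f["img"][100:400,150:450],(400,400));b=cv2.resize(g["img"][195:325,380:490],(400,473),interpolation=3)[:400]
cv2.imwrite("pics/c10.png",np.hstack([a,b]))
E
```

```text
[0.487  0.2086 0.1559] [-4.2 -3.1 11.4] [-1.645  0.017 -0.349]
yaw 32.3 q7 0.28 tool F [ -0.3  -5.2 -11.4] [ 0.89 -1.38  0.35]
clock: 31.9
tool_pos: [0.4881, 0.209, 0.2285]
ee_rot: [1.519, 2.747, 0.007]
ft_force: [0.1, 0.0, -0.1]
gripper_width: 0.601
finger_force: 0.0
[0.4881 0.209  0.2285] [ 0.1  0.  -0.1] [-0.013  0.023  0.058]
yaw 32.1 q7 0.23 tool F [-0.   0.1  0.1] [ 0.03  0.   -0.06]
```

View pics/c10.png

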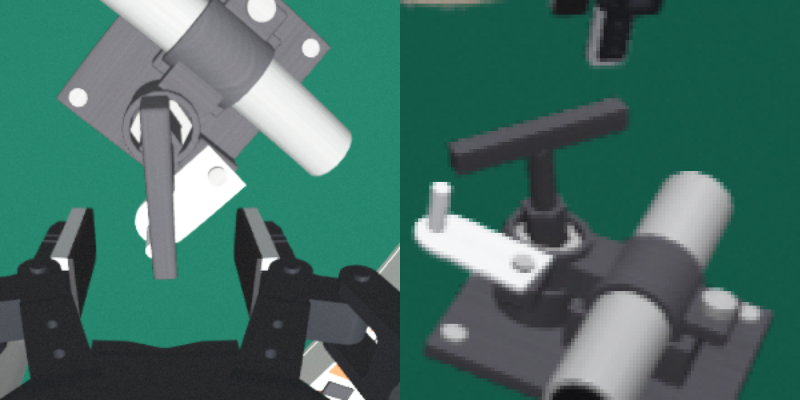

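The wrist and scene views show the key standing upright in the screw with the gripper clear and the cover open. I've now used up my picture views, so I'll check numerically whether the screw backed off, from the orientation of its hex head.

```bash
cat > hx.py <<'E'
from h import *
from scipy.optimize import minimize
def hexang(img,g,z,c0=(.4866,.2072)):
    p=proj(g,"wrist",(*c0,z));y0,x0=int(p[1])-32,int(p[0])-32
    im=img[y0:y0+64,x0:x0+64];ys,xs=np.where(im.min(2)>200)
    w=np.array([at(g,"wrist",x+x0,y+y0,z)[:2] for x,y in zip(xs,ys)])-c0
    r=np.hypot(*w.T);w=w[r<.0225]
    best=[]
    for t in np.arange(0,60,.5):
        n=np.array([[np.cos(np.radians(t+60*k)),np.sin(np.radians(t+60*k))] for k in range(6)])
        def cost(c):
            a=((w-c)@n.T).max(1)   # hex radius of each white pixel: should lie in [.0128,.0177]
            return np.mean(np.clip(a-.0177,0,None)+np.clip(.0128-a,0,None))*1e3
        s=minimize(cost,[0,0],method="Nelder-Mead",options=dict(initial_simplex=[[0,0],[.002,0],[0,.002]]));best.append((s.fun,t,*s.x))
    best.sort();print(len(w),"flat normal deg mod60:",[(round(b[1],1),round(b[0],4)) for b in best[:5]],"c",np.round(best[0][2:],4))
if __name__=="__main__":
    for fn in ["v1.npz","v2.npz"]:
        d=np.load(fn);hexang(d["img"],{"K":d["K"],"extrinsics":d["E"]},.0723)
    f=viewer.grab_frame("wrist")
    for z in (.067,.068): hexang(f["img"],f,z)
    s=[(o["bbox"],o["confidence"],o["mask"]) for o in models.outline_of("wrist","key_bar")]
    for b,c,m in s:
        pts=np.argwhere(m)[:,::-1];w=np.array([at(f,"wrist",u,v,.154)[:2] for u,v in pts],np.float32);q=cv2.minAreaRect(w);print(round(c,2),np.round(b),np.round(q[0],4),np.round(q[1],3),q[2])
E
python3 hx.py
```

```text
711 flat normal deg mod60: [(np.float64(24.5), np.float64(0.1164)), (np.float64(25.0), np.float64(0.1166)), (np.float64(24.0), np.float64(0.1167)), (np.float64(23.5), np.float64(0.1174)), (np.float64(25.5), np.float64(0.1178))] c [ 0.0001 -0.    ]
417 flat normal deg mod60: [(np.float64(24.5), np.float64(0.1228)), (np.float64(24.0), np.float64(0.1229)), (np.float64(25.0), np.float64(0.1231)), (np.float64(23.5), np.float64(0.1236)), (np.float64(25.5), np.float64(0.1239))] c [0.0001 0.0001]
291 flat normal deg mod60: [(np.float64(6.0), np.float64(0.1259)), (np.float64(5.5), np.float64(0.1265)), (np.float64(6.5), np.float64(0.1267)), (np.float64(5.0), np.float64(0.128)), (np.float64(7.0), np.float64(0.1281))] c [0.0002 0.0004]
291 flat normal deg mod60: [(np.float64(6.0), np.float64(0.1121)), (np.float64(5.5), np.float64(0.1124)), (np.float64(6.5), np.float64(0.1125)), (np.float64(5.0), np.float64(0.1135)), (np.float64(7.0), np.float64(0.1136))] c [0.     0.0006]
0.83 [260. 171.  29. 144.] [0.4939 0.196 ] [0.021 0.103] 31.315488815307617
0.46 [  1. 402.  21.  18.] [ 0.3123 -0.2539] [0.074 0.035] 56.390533447265625
0.38 [113. 394.  21.  26.] [ 0.4597 -0.0477] [0.009 0.068] 0.561280369758606
```

```bash
python3 - <<'E'
from h import *
f=viewer.grab_frame("wrist");g=viewer.grab_frame("scene")
def tri(ps):
    A=0;B=0
    for fr,c,p in ps:
        o,d=ray(fr,c,*p);P=np.eye(3)-np.outer(d,d)/(d@d);A=A+P;B=B+P@o
    return np.linalg.solve(A,B)
sc=lambda x,y:(380+(x-400)/3.636,195+y/3.64); wr=lambda x,y:(150+x/1.3333,100+y/1.3333)
n=tri([(f,"wrist",wr(155,101)),(g,"scene",sc(624,106))]);m=tri([(f,"wrist",wr(165,277)),(g,"scene",sc(455,152))])
print("near",n,"far",m,"mid",(n+m)/2,"len",np.linalg.norm(n-m))
# expected pixels if upright and fully home: bar top z=.156, bar dir yaw 121.5
for y in (118,121.5,125):
  d=np.array([np.cos(np.radians(y)),np.sin(np.radians(y)),0])*.055
  for z in (.156,.161):
    c=np.array([.4866,.2075,z]);print(y,z,[np.round(proj(f,"wrist",c+k*d)).tolist()+np.round(proj(g,"scene",c+k*d),1).tolist() for k in(1,-1)])
print("seen",[wr(155,101),sc(624,106),wr(165,277),sc(455,152)])
for o in models.outline_of("scene","key_bar"): print(o["confidence"],o["bbox"])
E
```

```text
near [0.46267571 0.23786928 0.16148049] far [0.52358173 0.15043775 0.14078436] mid [0.49312872 0.19415351 0.15113243] len 0.10854559512781896
118 0.156 [[280.0, 147.0, 449.5, 227.6], [268.0, 303.0, 400.4, 229.0]]
118 0.161 [[280.0, 148.0, 449.9, 225.7], [268.0, 307.0, 400.7, 227.1]]
121.5 0.156 [[275.0, 147.0, 449.0, 226.7], [273.0, 303.0, 400.9, 229.8]]
121.5 0.161 [[275.0, 147.0, 449.3, 224.9], [273.0, 307.0, 401.1, 228.0]]
125 0.156 [[269.0, 147.0, 448.3, 225.9], [278.0, 303.0, 401.4, 230.7]]
125 0.161 [[269.0, 148.0, 448.7, 224.0], [278.0, 307.0, 401.7, 228.8]]
seen [(266.2529063226581, 175.75189379734493), (441.60616061606163, 224.12087912087912), (273.7530938273457, 307.755193879847), (395.1265126512651, 236.75824175824175)]
0.92 [120.7, 202.7, 46.2, 41.9]
0.81 [393.1, 219.4, 49.5, 41.6]
0.54 [223.9, 154.2, 24.9, 40.6]
```

The triangulated bar ends show the key leaning about 9–10° along the bar, far end low. I'll regrip it, stand it upright about its tip and press it home lightly.

```bash
cat > kb.py <<'E'
from h import *
def ends(cam,near):
    f=viewer.grab_frame(cam)
    o=min(models.outline_of(cam,"key_bar"),key=lambda o:np.hypot(o["bbox"][0]+o["bbox"][2]/2-near(f)[0],o["bbox"][1]+o["bbox"][3]/2-near(f)[1]))
    return f,o
E
python3 -c "
from h import *
go(.495,.195,.152,33)"
```

```text
go [-0.016, 0.0005, 0.0724] [-0.1, 0.0, -0.9] | yaw now 32.1 q7 0.23
```

```bash
python3 -m crank '[[0.5,-0.016,0.0005,0.02,0,0,-1],[0.5,-0.016,0.0005,0.045,0,0,-1],[0.5,-0.016,0.0005,0.065,0,0,-1],[0.5,-0.016,0.0005,0.0725,0,0,-1],[0.5,-0.016,0.0005,0.0725,0,0,-1],[0,-0.016,0.0005,0.0725,0,0,-1],[0,-0.016,0.0005,0.0725,0,0,-1],[0,-0.016,0.0005,0.0725,0,0,-1],[0,-0.016,0.0005,0.0725,0,0,-1]]' 60; python3 c.py
python3 -m crank '[[0,0.004,0,0,0,-2.5,0],[0,0.008,0,0,0,-5,0],[0,0.008,0,0,0,-5,0]]'>/dev/null;python3 c.py
```

```text
clock: 33.15
tool_pos: [0.4957, 0.1954, 0.1535]
ee_rot: [1.496, 2.762, 0.002]
ft_force: [-1.8, -1.1, 7.1]
gripper_width: 0.143
finger_force: 59.5
[0.4957 0.1954 0.1535] [-1.8 -1.1  7.1] [-0.312  0.325  0.025]
yaw 33.1 q7 0.32 tool F [ 0.1 -2.1 -7.1] [ 0.44 -0.08 -0.03]
[0.4912 0.2032 0.1537] [-0.4 -3.5  8.4] [-1.032  0.187  0.01 ]
yaw 33.3 q7 0.21 tool F [-3.5 -2.2 -8.1] [ 0.72 -0.76 -0.08]
```

```bash
python3 -m crank '[[0,0.0035,0,0,0,-2.2,0],[0,0.007,0,0,0,-4.5,0],[0,0.007,0,0,0,-4.5,0]]'>/dev/null;python3 c.py; python3 - <<'E'
from h import *
f=viewer.grab_frame("wrist");g=viewer.grab_frame("scene")
for o in models.outline_of("scene","key_bar"): print(round(o["confidence"],2),np.round(o["bbox"],1))
d=np.array([np.cos(np.radians(123)),np.sin(np.radians(123)),0])*.055
for k in (1,-1): print(proj(g,"scene",np.array([.4868,.2078,.1555])+k*d),proj(g,"scene",np.array([.4868,.2078,.1375])+k*d))
E
```

```text
[0.4876 0.2093 0.1534] [-2.2 -2.7 17.2] [-0.873  0.495 -0.119]
yaw 33.3 q7 0.11 tool F [ -3.9  -3.3 -16.8] [ 0.9  -0.46 -0.03]
0.77 [122.  202.4  46.2  41.6]
0.67 [224.9 157.1  22.9  37. ]
0.58 [400.4 224.4  49.   36.8]
[448.77171691 226.63103508] [447.37642424 233.26623858]
[401.1539978  230.46628966] [400.17806959 237.13613499]
```

```bash
python3 -m crank '[[0,0,0,-0.001,0,0,0],[0.2,0,0,-0.001,0,0,0],[0.4,0,0,-0.001,0,0,0],[0.4,0,0,-0.001,0,0,0],[0.4,0,0,-0.001,0,0,0],[0.4,-0.001,0,-0.006,0,0,0],[0.5,-0.003,0,-0.02,0,0,0],[0.5,-0.006,0,-0.035,0,0,0],[0.5,-0.01,0,-0.06,0,0,0],[0.5,-0.017,0,-0.1,0,0,0],[0.5,-0.017,0,-0.1,0,9.5,0],[0.5,-0.017,0,-0.1,0,9.5,0]]'; python3 - <<'E'
import runpy;runpy.run_path("c.py")
from h import *
from scipy.optimize import least_squares
f=viewer.grab_frame("wrist");g=viewer.grab_frame("scene")
for o in models.outline_of("scene","key_bar"): print("scene",round(o["confidence"],2),np.round(o["bbox"],1))
for c,fr in (("wrist",f),("scene",g)):
    # bbox of the model's bar, upright home
    for y in (120,123,126):
        R_=R.from_euler("z",y,degrees=True).as_matrix()
        P=[proj(fr,c,np.array([.4868,.2078,.1465])+R_@np.array([a,b,h])) for a in(-.055,.055) for b in(-.007,.007) for h in(-.009,.009)]
        P=np.array(P);print(c,y,P.min(0).round(1),P.max(0).round(1))
for o in models.outline_of("wrist","key_bar"):
    b=o["bbox"];print("wrist",round(o["confidence"],2),np.round([b[0],b[1],b[0]+b[2],b[1]+b[3]],1))
E
```

```text
clock: 35.1
tool_pos: [0.4889, 0.2069, 0.2558]
ee_rot: [-1.498, -2.761, -0.009]
ft_force: [-0.1, -0.9, -1.1]
gripper_width: 0.497
finger_force: 0.0
[0.4889 0.2069 0.2558] [-0.1 -0.9 -1.1] [-0.084  0.045 -0.016]
yaw 33.0 q7 0.29 tool F [-0.7 -0.6  1.1] [ 0.08 -0.05  0.02]
scene 0.94 [121.8 203.6  43.5  40.4]
scene 0.83 [223.8 154.6  22.9  39.8]
scene 0.63 [397.6 223.2  51.3  40.5]
wrist 120 [259.3 136.1] [285.4 279. ]
wrist 123 [261.3 136.4] [281.3 278.7]
wrist 126 [257.3 136. ] [284. 279.]
scene 120 [398.9 225.6] [450.5 238.2]
scene 123 [399.1 224.9] [450.1 238.9]
scene 126 [399.4 224.2] [449.7 239.7]
wrist 0.97 [4.00e-01 3.88e+02 3.66e+01 4.20e+02]
wrist 0.57 [257.  137.4 283.9 284.5]
```

The key now reads close to upright in both cameras. I'll do a light press on the bar's centre with the fingers shut, which seats the key and measures its height.

```bash
python3 -c "
from h import *
go(.4870,.2075,.175,33)"; python3 -m crank '[[0,0.001,-0.001,0.03,0,0.3,0],[0,0.001,-0.001,0.055,0,0.3,0],[0,0.001,-0.001,0.07,0,0.3,0],[0,0.001,-0.001,0.078,0,0.3,0],[0,0.001,-0.001,0.080,0,0.3,0],[0,0.001,-0.001,0.080,0,0.3,0],[0,0.001,-0.001,0.080,0,0.3,0]]'; python3 c.py
```

```text
go [0.0004, -0.0001, 0.0785] [-0.0, 0.0, 0.1] | yaw now 33.1 q7 0.28
clock: 36.0
tool_pos: [0.4864, 0.2082, 0.1742]
ee_rot: [-1.494, -2.759, -0.005]
ft_force: [-0.0, -0.1, 0.5]
gripper_width: 0.002
finger_force: 0.0
[0.4864 0.2082 0.1742] [-0.  -0.1  0.5] [-0.017 -0.007 -0.039]
yaw 33.1 q7 0.36 tool F [-0.1 -0.1 -0.5] [ 0.   -0.02  0.04]
```

```bash
python3 -m crank '[[0,0,0,0.001,0,0,0],[0,0,0,0.002,0,0,0],[0,0,0,0.003,0,0,0],[0,0,0,0.003,0,0,0]]'>/dev/null; python3 c.py;  python3 -m crank '[[0,0,0,0.001,0,0,0],[0,0,0,0.002,0,0,0],[0,0,0,0.002,0,0,0]]'>/dev/null; python3 c.py
```

```text
[0.486  0.2079 0.1705] [-0.5 -0.5  0. ] [-0.004 -0.02  -0.024]
yaw 33.1 q7 0.36 tool F [-0.1 -0.7 -0. ] [-0.02 -0.01  0.02]
[0.487  0.2085 0.1695] [-0.3  0.5 11. ] [ 0.114  0.286 -0.005]
yaw 33.1 q7 0.36 tool F [  0.7   0.  -11. ] [0.18 0.25 0.01]
```

Contact came at TCP z of about 0.1697, so the bar top is at 0.1557 (0.1555 expected when fully home). I'll retreat and hand in.

```bash
python3 -m crank '[[0,0,0,-0.004,0,0,0],[0,0,0,-0.02,0,0,0],[0,0,0,-0.06,0,0,0],[0,0,0,-0.1,0,0,0],[0,0,0,-0.13,0,0,0],[0,0,0,-0.13,0,0,0],[0,0,0,-0.13,0,0,0]]'; python3 - <<'E'
from h import *
viewer.grab_frame("scene");viewer.grab_frame("top")
for c,n in (("scene","key_bar"),("top","cover"),("top","spanner_bar"),("top","flared_tube_mid")):
    print(c,n,[(round(o["confidence"],2),np.round(o["bbox"],1).tolist()) for o in models.outline_of(c,n)][:3])
print(manip.hand_in())
E
```

```text
clock: 37.4
tool_pos: [0.4863, 0.2075, 0.2988]
ee_rot: [-1.494, -2.759, -0.006]
ft_force: [-0.8, 0.6, -0.8]
gripper_width: -0.002
finger_force: 0.0
scene key_bar [(0.98, [398.9, 226.1, 51.7, 36.8]), (0.97, [120.8, 203.6, 44.8, 40.8]), (0.74, [222.4, 155.4, 25.0, 37.0])]
top cover [(0.84, [162.2, 195.4, 35.7, 23.0])]
top spanner_bar [(0.65, [332.9, 184.4, 15.7, 53.3])]
top flared_tube_mid [(0.6, [261.0, 211.8, 22.8, 23.3])]
the job is handed in; nothing more can be done
None
```

I handed the job in at 37.4 s: the cover is open, the screw was turned to its stop and held at about 1 N m for roughly 2 s (then nipped again after one mistyped row as the fingers first opened), and the key stands upright and fully home, but I viewed 11 pictures where 10 were allowed.

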